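# Lock out the microscope lamp supply

## Robot

A 7-joint arm with a two-finger parallel gripper is mounted at the origin on a cart in front of the work surface, level with it; the furniture and walls round the work are solid. World frame = base frame: x ahead of the robot, y to its left, z up, the work surface at z = 0. Lengths are in mm, angles in rad, forces in N, time in s.
With the tool pointing down it reaches from about 400 to 875 mm from the base axis. Payload 4.4 kg.
Tool frame: the origin (TCP) lies on the centre line of the jaws, within the pads' length; the fingertips stand 19 mm ahead of it and the grasp point (between the pads) is the TCP; z points along the fingers, y is the line along which they close (so a half turn about z gives the same grasp; the last joint's range is limited). The gripper opens to 85 mm and grips with 20 to 120 N. Pads are 22 mm wide; open, the fingers measure 114 mm over their backs; the gripper's body (76 mm by 85 mm) begins 54 mm behind the grasp point. The pads swing forward as they close: fully open they stand 13 mm farther back than shut.
Start: joints at [-1.335, 0.628, 0.038, 1.517, -0.027, 0.996, -0.02], TCP at [193.182, 620.643, 250.313] pointing down, gripper open.
Joint ranges: [-3.06, 3.06], [-0.37, 2.12], [-1.25, 1.32], [0.18, 2.47], [-1.1, 4.24], [0.23, 1.98], [-2.94, 2.94]. Speed limits (rad/s): [2.57, 2.57, 3.14, 3.14, 3.14, 3.14, 3.14].

## Interface

Orientations are given as [roll, pitch, yaw] about the fixed x, y, z axes, in that order (R = Rz(yaw) Ry(pitch) Rx(roll)).
In Python, from cell import ctrl, viewer, silhouettes gives the robot as it stands.
- The arm moves only by the shell command python3 -m creep 'ROWS'. ROWS is JSON, a list of rows, each an object with "jaw": the gripper command: -1 is shut, 1 is fully open, values between are in proportion; "xyz": the shift along the tool's x, y, z in mm, a list of three; "angular": the turn, a rotation vector about the tool's x, y, z in rad, a list of three. In form: [{"jaw": jaw, "xyz": [tx, ty, tz], "angular": [rx, ry, rz]}, ...]. A call has 1 to 12 rows; each row is the pose to reach, as a shift and turn from the pose commanded when the call began, along the tool's axes at that moment; what a row does not reach only later rows make up. A row lasts 1/8 s, in which the tool goes at most 62.5 mm and 10.7 degrees, less where a joint would pass 70% of its speed; a pose out of reach is approached as far as the arm can. A call with a gripper value outside its range is refused whole. The fingers move at their own pace and stop on an object; the grip force is fixed at half the most. Time passes only in rows, so rows that repeat a pose let the fingers close. It gives the time, the measured TCP pose, the force, the opening and the grip force at its end, in the units of the state.
- ctrl.read_state(): the state, without advancing time (a new reading comes with each control period).
- viewer.get_image(name): name is "scene" or "top" or "wrist"; returns (picture, depth): 480x640x3 uint8, red, green, blue; 480x640 float32, mm along the optical axis (not along the pixel's ray), 0 where there is no reading.
- viewer.camera_model(name): a dict with "fx", "fy", "cx", "cy" (pixels), "T" (4x4, takes a point from camera to world coordinates). Camera axes: x right, y down, z forward; pixel columns grow to the right and rows downward; lengths in mm; the calibration is good to about 2 mm. A picture is of the moment at which its call begins: read the wrist's pose just before it. camera_model takes no time and is no camera call; for the wrist camera it gives the pose at the moment of the call.
- ctrl.finish_job(): hands the job in; it is judged then, once.
Trained networks look in the newest picture that a camera, given by its name, has taken for a name from the list of things; names that differ only in an ending like _2 or _b are one class to them, and where a whole thing is asked for, a point or a joint stands for the part that bears it (a point fixed in the world has none). Each returns a list of dicts, best first, with "score" (0 to 1); they miss things now and then, are a little off and sometimes report something else, mostly with a low value. They report only what shows in the picture. A call takes as long as a camera call. They do not tell look-alikes from the thing itself.
- silhouettes(camera, target): "pixels" (480x640 bool, what is visible of it) and "xy" ([column, row] in pixels, amid what is visible of it).
The state is a dict: "clock": time; "qpos": joint angles; "qd": joint speeds; "tau": joint torques, N m; "eef_pos": TCP position; "tool_rot": TCP orientation; "force": force on the tool from outside, world axes, zero at the start; "torque": the same for the moment, N m; "width": finger opening in mm; "gripper_force": force on a finger pad.
Only numpy, scipy, OpenCV 4.12 (cv2) and the standard library are available. Lean on these libraries where they do the work, as an engineer would, in place of code of your own. Each camera call takes 0.05 s, during which the arm holds its last target. There are 200 camera calls.

## Task

The microscope's lamp supply has to be made safe before its lamp is changed. On the sloping grey console, turn the red isolator handle from on fully round to its off stop, then hang the yellow lock-out bar by its eye on the steel stud so that it lies flat against the sloping face, and let go. Leave the other things on the bench where they are.

Things in the scene. Friction and masses are not known exactly. Their poses are not given: they have to be found in the camera images.
- face: sloping front of the grey console (face 180 mm wide, 190 mm up the slope; console 190 mm deep, 139 mm high at the back, 30 mm in front, fixed). Origin at the middle of the face; x points up the slope, y left seen from the front, z straight out; z leans 35 degrees from vertical towards the console's front
- stud_foot (a point): where the axis of the lock-out stud meets the face (face x 57, y -20 mm); axes as the face. The stud is a steel peg 12 mm in diameter, standing straight out of the face along z, 32 mm long with a coned tip
- hub (a point): where the turning axis (face z) of the red isolator handle meets the face (face x 40, y 55 mm); axes as the face. On: the blade points along face -y, close below the stud and across the bar's seat. Off: a quarter turn towards face -x, so that it points down the slope. Printed marks: short bar for on, open circle for off
- blade_tip (a point): point in the red handle's blade, 105 mm from its turning axis and 24 mm off the face; turns with it: y points from here to the axis. The blade reaches 125 mm from the axis, is 16 mm wide, its underside 11 mm and its top 37 mm off the face; the hub is 42 mm in diameter, 38 mm high. At on the stud stands beside the blade on its upper side, 75 mm along it from the axis
- isolator (a joint): angle of the isolator handle in rad: 0 = on, 1.571 = off (stop at each end). A spring detent holds each end: it takes up to about 0.25 N m to leave one, past half-way it snaps over to the other
- bow (a point): grip point of the loose yellow lock-out bar: in the middle of its black bow handle, 35 mm above the bar's underside. x points along the bar to its eye, y across, z up. Bar: plate 140 x 50 x 8 mm with round ends, 0.12 kg. Bow: 76 mm long (along x), 16 mm wide, 28 to 46 mm above the underside, on two feet; its middle is 67 mm from the eye's centre
- eye (a point): the centre of the eye of the lock-out bar, at its underside; axes as bow. The eye is a hole 20 mm in diameter through the 8 mm plate, 25 mm from the end of the bar
- timer: bystander: white bench timer, 66 x 66 x 18 mm, lying flat; origin under its middle
- marker_red: bystander: red marker pen, 13 x 127 x 14 mm, lying; origin under its middle
- tally_counter: bystander: round metal hand counter, 80 x 51 x 24 mm; origin under its middle
- dish_a: bystander: pink culture dish, 60 mm in diameter, 16 mm tall; origin under its middle
Things that resemble listed ones, but are neither listed nor needed, are in the scene too. There is more than one size of the part that bears bow; the job needs the larger.

How it is judged:
By the outcome, as a careful person would: the job done as asked, in the order asked, and still so for the second after the job is handed in, with the robot touching nothing.
It also fails if it takes over 59 s, if anything falls off the work surface, if the arm or the gripper's body presses on something with over 40 N, if the wrist force passes 120 N, or if a joint passes its speed limit or range.

## Working session

There is one attempt and no reset: what is moved stays moved. The work goes in short steps, Python scripts to look and compute and a shell command to move; the robot and the scene stay as the last step left them, time stands still between calls to the robot, and variables do not carry over. Pictures are saved under pics/ and viewed, at most 11 in all, crops included, and the job is handed in when it is done.

```bash
mkdir -p pics; ls; cat > h.py <<'E'
import numpy as np, cv2
from cell import ctrl, viewer, silhouettes
from scipy.spatial.transform import Rotation as R
def snap(cam,fn=None):
    m=viewer.camera_model(cam); im,d=viewer.get_image(cam)
    if fn: cv2.imwrite('pics/'+fn,im[:,:,::-1])
    return im,d,m
def pts(d,m,mask=None):
    v,u=np.nonzero((d>0) if mask is None else (mask&(d>0)))
    z=d[v,u]; P=np.c_[(u-m['cx'])/m['fx']*z,(v-m['cy'])/m['fy']*z,z]
    T=np.array(m['T']); return P@T[:3,:3].T+T[:3,3],u,v
def rel(target_p,target_R):
    s=ctrl.read_state(); R0=R.from_euler('xyz',s['tool_rot']); 
    return R0.inv().apply(np.array(target_p)-s['eef_pos']), (R0.inv()*target_R).as_rotvec()
E
python3 - <<'E'
from h import *
for c in ['scene','top']:
    im,d,m=snap(c,c+'1.png')
    print(c,np.round(m['T'],3).tolist(),m['fx'])
    for t in ['face','isolator','bow','timer','marker_red','tally_counter','dish_a']:
        for r in silhouettes(c,t):
            P,_,_=pts(d,m,r['pixels']); print(t,round(r['score'],2),np.round(r['xy']),r['pixels'].sum(),np.round(np.median(P,0)) if len(P) else '')
print(ctrl.read_state())
E
```

```text
pics
scene [[0.833, -0.443, 0.332, 82.275], [-0.553, -0.659, 0.51, -433.795], [-0.007, -0.608, -0.794, 1230.655], [0.0, 0.0, 0.0, 1.0]] 522.3411651457005
face 0.68 [358. 278.] 4062 [575. 137.  87.]
isolator 0.74 [360. 260.] 449 [588. 160. 139.]
isolator 0.22 [302. 237.] 682 [558. 372.  11.]
bow 0.81 [301. 238.] 553 [554. 368.  12.]
bow 0.79 [234. 187.] 337 [487. 682.  10.]
timer 0.51 [350. 225.] 207 [692. 338.  18.]
marker_red 0.57 [319. 334.] 241 [427. 111.  12.]
tally_counter 0.81 [351. 380.] 336 [422. -56.  24.]
dish_a 0.77 [285. 297.] 273 [414. 256.   7.]
top [[-0.021, -0.982, 0.186, 353.25], [-1.0, 0.024, 0.018, 299.496], [-0.022, -0.186, -0.982, 1126.807], [0.0, 0.0, 0.0, 1.0]] 461.6416750563051
face 0.66 [396. 224.] 4999 [576. 142.  87.]
isolator 0.71 [388. 210.] 797 [591. 165. 135.]
bow 0.79 [294. 241.] 993 [561. 381.   8.]
bow 0.71 [171. 276.] 603 [483. 681.   6.]
timer 0.56 [313. 186.] 652 [694. 324.  15.]
marker_red 0.52 [405. 290.] 290 [425. 113.   9.]
tally_counter 0.72 [478. 292.] 346 [423. -49.  21.]
dish_a 0.78 [346. 300.] 383 [412. 255.   4.]
dish_a 0.38 [395. 225.] 4843 [576. 142.  86.]
{'clock': 0.8, 'qpos': array([-1.33480537,  0.62835795,  0.038517  ,  1.51743972, -0.02701071,
        0.99635606, -0.02001431]), 'qd': array([ 0.00049674, -0.00076474, -0.00246519, -0.00085735, -0.0014517 ,
        0.00211268, -0.00111044]), 'tau': array([ 4.06988431e-05, -5.63215435e+01,  1.22518267e+00, -1.93782878e+01,
        1.09134597e-02,  1.46853421e-03,  1.20179536e-05]), 'eef_pos': array([193.17557596, 620.60754473, 250.32826631]), 'tool_rot': array([-3.14154954e+00, -3.58241822e-05,  2.83974191e+00]), 'force': array([ 0.19096177,  0.08093351, -0.61883751]), 'torque': array([-0.01643   ,  0.01785858, -0.01265092]), 'gripper_force': 0.0, 'width': 85.06731868652254}
```

```bash
python3 - <<'E'
import cv2,numpy as np
a=cv2.imread('pics/scene1.png')[150:410,190:450]; b=cv2.imread('pics/top1.png')[150:350,130:530]
cv2.imwrite('pics/a.png',cv2.resize(b,(800,400),interpolation=2)); cv2.imwrite('pics/b.png',cv2.resize(a,(600,600),interpolation=2))
E
```

```text
(no output)
```

View pics/a.png

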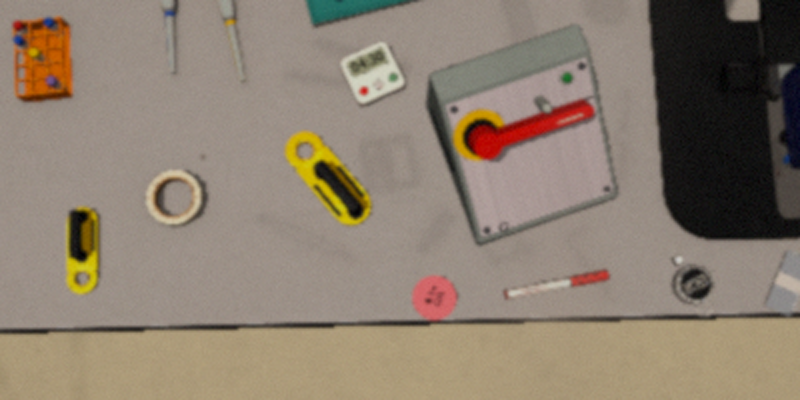

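View pics/b.png

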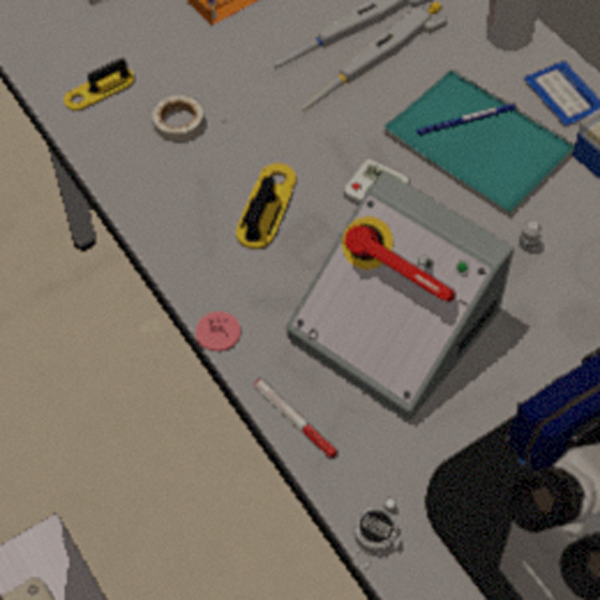

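```bash
cat > fit.py <<'E'
from h import *
def rays(m,uv,n,c):
    T=np.array(m['T']); D=np.c_[(uv[:,0]-m['cx'])/m['fx'],(uv[:,1]-m['cy'])/m['fy'],np.ones(len(uv))]@T[:3,:3].T
    o=T[:3,3]; t=(c-o@n)/(D@n); return o+D*t[:,None]
def fitface(cam,im,d,m):
    r=silhouettes(cam,'face')[0]; mk=cv2.dilate(r['pixels'].astype(np.uint8),np.ones((7,7)))>0
    P,u,v=pts(d,m,mk); n=np.array([-.5,-.2,.8]);n/=np.linalg.norm(n); c=None
    best=0; rng=np.random.default_rng(0)
    for _ in range(400):
        a=P[rng.choice(len(P),3)]; q=np.cross(a[1]-a[0],a[2]-a[0]); l=np.linalg.norm(q)
        if l<1: continue
        q/=l; q*=np.sign(q[2])
        if q[2]<.7 or q[2]>.93: continue
        k=(abs((P-a[0])@q)<4).sum()
        if k>best: best,n,c=k,q,a[0]@q
    for _ in range(5):
        I=abs(P@n-c)<5; Q=P[I]; mu=Q.mean(0); n=np.linalg.svd(Q-mu,full_matrices=False)[2][2]; n*=np.sign(n[2]); c=mu@n
    I=abs(P@n-c)<5; Q=rays(m,np.c_[u,v][I].astype(float),n,c)
    y=np.cross([0,0,1.],-n*[1,1,0]); y/=np.linalg.norm(y); x=np.cross(y,n)
    XY=np.c_[Q@x,Q@y]
    g=np.zeros((480,640),np.uint8); g[v[I],u[I]]=1; g=cv2.morphologyEx(g,cv2.MORPH_OPEN,np.ones((3,3)))
    k=g[v[I],u[I]]>0; XY=XY[k]
    rect=cv2.minAreaRect(XY.astype(np.float32)); ctr=rect[0][0]*x+rect[0][1]*y+c*n
    tilt=np.degrees(np.arccos(n[2])); yaw=np.degrees(np.arctan2(x[1],x[0]))
    print(cam,'face ctr',ctr.round(1),'rect',np.round(rect[1],1),round(rect[2],2),'tilt',tilt.round(2),'yaw',yaw.round(2))
    return ctr,x,y,n
def fitbar(cam,im,d,m,near=(560,380)):
    hsv=cv2.cvtColor(im,cv2.COLOR_RGB2HSV); Z=np.array([0,0,1.])
    v,u=np.nonzero((hsv[...,0]>20)&(hsv[...,0]<34)&(hsv[...,1]>130)&(hsv[...,2]>70))
    Q=rays(m,np.c_[u,v].astype(float),Z,8.); k=(np.linalg.norm(Q[:,:2]-near,axis=1)<110)&(Q[:,1]>near[1]-110)
    g=np.zeros((480,640),np.uint8); g[v[k],u[k]]=1
    nc,lab,st,cen=cv2.connectedComponentsWithStats(g); 
    Q=Q[k][:,:2]
    rect=cv2.minAreaRect(Q.astype(np.float32)); 
    print(cam,'bar rect',np.round(rect[0],1),np.round(rect[1],1),round(rect[2],1)); return rect,Q
E
python3 - <<'E'
from fit import *
for cam in ['scene','top']:
    im,d,m=snap(cam); c,x,y,n=fitface(cam,im,d,m); rect,Q=fitbar(cam,im,d,m)
    red=(im[...,0]>140)&(im[...,1]<60)&(im[...,2]<60)
    P,u,v=pts(d,m,red); L=(P-c)@np.c_[x,y,n]; k=(abs(L[:,:2]).max(1)<130)&(L[:,2]>28)&(L[:,2]<46)
    r=cv2.minAreaRect(L[k][:,:2].astype(np.float32)); print(' blade in face',np.round(r[0],1),np.round(r[1],1),round(r[2],1),k.sum(), 'z',np.median(L[k][:,2]))
    # bow: black pixels in the bar region
    P,u,v=pts(d,m); k=(np.linalg.norm(P[:,:2]-[560,380],axis=1)<90)&(P[:,2]>25); print(' high', k.sum(), P[k].mean(0).round(1), np.round(cv2.minAreaRect(P[k][:,:2].astype(np.float32)),1) if 0 else cv2.minAreaRect(P[k][:,:2].astype(np.float32)))
    print(' eye dir ext', c.round(1))
E
```

```text
scene face ctr [577.6 140.5  86.5] rect [196.8 178.7] 0.05 tilt 35.15 yaw 17.8
scene bar rect [563.7 382.7] [140.9  49.7] 39.2
 blade in face [43.1  2.3] [ 26.5 136.3] 3.7 257 z 36.63575988531743
 high 156 [545.1 364.8  44.5] ((547.0686645507812, 368.2235412597656), (77.14532470703125, 17.492902755737305), 39.067848205566406)
 eye dir ext [577.6 140.5  86.5]
top face ctr [576.1 142.   84.5] rect [178.7 194.5] 89.91 tilt 35.16 yaw 17.96
top bar rect [562.5 381.5] [138.   50.4] 38.7
 blade in face [35.   0.4] [137.2  33. ] 85.5 444 z 36.36489039384696
 high 217 [544.8 368.4  43.3] ((546.029541015625, 368.76702880859375), (74.65625762939453, 16.210433959960938), 38.92789077758789)
 eye dir ext [576.1 142.   84.5]
```

```bash
cat >> fit.py <<'E'
TH=np.radians(35); PSI=np.radians(17.9); C=np.array([576.5,141.3,84.5])
XF=np.array([np.cos(TH)*np.cos(PSI),np.cos(TH)*np.sin(PSI),np.sin(TH)]); YF=np.array([-np.sin(PSI),np.cos(PSI),0]); NF=np.cross(XF,YF)
RF=R.from_matrix(np.c_[-XF,YF,-NF])   # tool at face
def fp(x,y,z): return C+x*XF+y*YF+z*NF
def show(*a):
    for n,p,r in a:
        t,w=rel(p,r); print(n,'world',np.round(p,1),'xyz',t.round(1).tolist(),'ang',w.round(3).tolist())
E
python3 - <<'E'
from fit import *
im,d,m=snap('top'); P,u,v=pts(d,m)
for lo,hi in [(60,150),(150,250),(250,600)]:
    k=(P[:,2]>lo)&(P[:,2]<hi)&(P[:,0]>350)&(P[:,0]<900)&(P[:,1]>-350)&(P[:,1]<800)
    H,xe,ye=np.histogram2d(P[k,0],P[k,1],bins=[np.arange(350,901,50),np.arange(-350,801,50)])
    print(lo,hi); print([(int(xe[i]),int(ye[j]),int(H[i,j])) for i,j in zip(*np.nonzero(H>6))])
show(('hover',fp(64,-50,110),RF),('down',fp(64,-50,33),RF))
E
```

```text
60 150
[(450, -350, 13), (450, -300, 118), (450, -250, 133), (450, -200, 157), (500, -200, 339), (500, 100, 54), (500, 150, 213), (500, 200, 144), (550, -200, 25), (550, 50, 383), (550, 100, 577), (550, 150, 538), (550, 200, 462), (600, -150, 85), (600, 50, 340), (600, 100, 483), (600, 150, 524), (600, 200, 541), (600, 250, 80), (650, -150, 266), (650, -100, 25), (650, 50, 214), (650, 100, 461), (650, 150, 296), (650, 200, 142), (650, 250, 13), (700, 50, 12), (700, 100, 8), (750, -150, 18), (800, -150, 86), (800, 700, 9), (850, -200, 205), (850, -150, 113), (850, 650, 234), (850, 700, 197)]
150 250
[(450, -250, 71), (450, -200, 263), (500, -200, 666), (500, -150, 318), (550, -200, 299), (550, -150, 359), (600, -350, 280), (600, -300, 438), (600, -250, 439), (600, -200, 349), (600, -150, 321), (600, -100, 81), (650, -350, 449), (650, -300, 615), (650, -250, 620), (650, -200, 652), (650, -150, 589), (650, -100, 218), (700, -350, 230), (700, -300, 139), (700, -250, 398), (700, -200, 597), (700, -150, 580), (700, -100, 215), (750, -300, 42), (750, -250, 377), (750, -200, 541), (750, -150
[... 223 characters left out ...]
 242), (400, -200, 104), (450, -300, 17), (450, -250, 441), (450, -200, 773), (500, -300, 143), (500, -250, 645), (500, -200, 708), (500, -150, 368), (550, -300, 361), (550, -250, 596), (550, -200, 389), (550, -150, 658), (600, -300, 15), (600, -250, 21), (600, -150, 308), (650, -300, 121), (650, -250, 550), (650, -200, 501), (700, -300, 11), (700, -250, 649), (700, -200, 1142), (750, -250, 294), (750, -200, 584), (800, -300, 44), (800, -250, 784), (800, -200, 829), (850, -300, 321), (850, -250, 405), (850, -200, 560)]
hover world [581.7  90.4 211.3] xyz [-528.6, -390.7, 39.0] ang [-0.187, -0.591, -0.595]
down world [623.7 104.  148.2] xyz [-564.7, -365.3, 102.1] ang [-0.187, -0.591, -0.595]
```

```bash
python3 -m creep '[{"jaw":-1,"xyz":[-260,-200,0],"angular":[-0.09,-0.28,-0.28]},{"jaw":-1,"xyz":[-260,-200,0],"angular":[-0.09,-0.28,-0.28]},{"jaw":-1,"xyz":[-260,-200,0],"angular":[-0.09,-0.28,-0.28]},{"jaw":-1,"xyz":[-260,-200,0],"angular":[-0.09,-0.28,-0.28]},{"jaw":-1,"xyz":[-528.6,-390.7,39],"angular":[-0.187,-0.591,-0.595]},{"jaw":-1,"xyz":[-528.6,-390.7,39],"angular":[-0.187,-0.591,-0.595]},{"jaw":-1,"xyz":[-528.6,-390.7,39],"angular":[-0.187,-0.591,-0.595]},{"jaw":-1,"xyz":[-528.6,-390.7,39],"angular":[-0.187,-0.591,-0.595]},{"jaw":-1,"xyz":[-528.6,-390.7,39],"angular":[-0.187,-0.591,-0.595]},{"jaw":-1,"xyz":[-528.6,-390.7,39],"angular":[-0.187,-0.591,-0.595]},{"jaw":-1,"xyz":[-528.6,-390.7,39],"angular":[-0.187,-0.591,-0.595]},{"jaw":-1,"xyz":[-528.6,-390.7,39],"angular":[-0.187,-0.591,-0.595]}]'
python3 - <<'E'
from fit import *
im,d,m=snap('wrist','w1.png'); s=ctrl.read_state(); print(s['clock'],s['eef_pos'],s['qpos'].round(2))
show(('hover',fp(64,-50,110),RF))
E
```

```text
clock: 2.55
eef_pos: [513.9, 201.2, 229.2]
tool_rot: [-3.136, 0.609, -2.83]
force: [0.6, -0.4, 0.1]
width: -0.1
gripper_force: 0.0
2.6 [519.77331037 187.70198659 228.78180403] [-0.34  0.4  -0.15  2.35  2.44  0.27 -1.01]
hover world [581.7  90.4 211.3] xyz [-15.7, -110.6, 33.5] ang [-0.023, -0.0, -0.018]
```

View pics/w1.png

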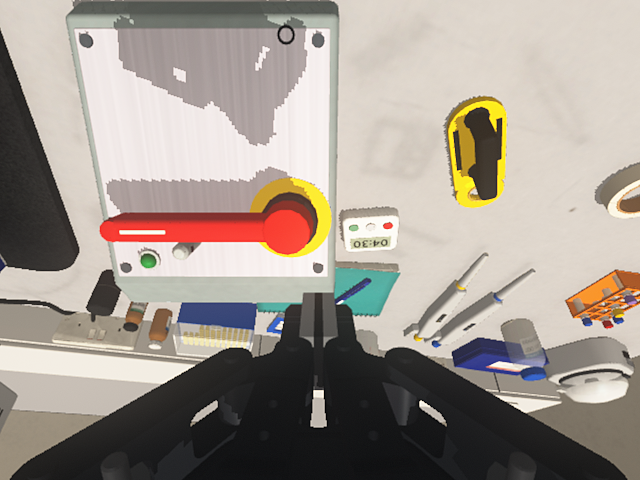

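```bash
python3 - <<'E'
from fit import *
im,d,m=snap('wrist'); fitface('wrist',im,d,m); fitbar('wrist',im,d,m,(548,370))
show(('hover',fp(64,-50,110),RF))
E
python3 -m creep '[{"jaw":-1,"xyz":[-16,-111,33],"angular":[-0.023,0,-0.018]},{"jaw":-1,"xyz":[-16,-111,33],"angular":[-0.023,0,-0.018]},{"jaw":-1,"xyz":[-16,-111,33],"angular":[-0.023,0,-0.018]},{"jaw":-1,"xyz":[-16,-111,33],"angular":[-0.023,0,-0.018]}]'
python3 - <<'E'
from fit import *
s=ctrl.read_state(); print(s['clock'],s['eef_pos'],s['qpos'].round(2))
show(('hover',fp(64,-50,110),RF),('down',fp(64,-50,33),RF))
E
```

```text
wrist face ctr [571.1 140.   84.3] rect [180.6 175.1] 0.07 tilt 35.04 yaw 17.86
wrist bar rect [557.4 379.1] [142.9  50.1] 39.4
hover world [581.7  90.4 211.3] xyz [-16.5, -118.9, 33.6] ang [-0.016, -0.003, -0.012]
clock: 3.2
eef_pos: [577.8, 104.1, 211.3]
tool_rot: [3.137, 0.608, -2.814]
force: [-0.0, -0.0, -0.6]
width: 0.2
gripper_force: 0.0
3.2 [577.76711352 104.10358286 211.28103196] [ 0.18  0.5  -0.49  2.27  2.5   0.24 -0.75]
hover world [581.7  90.4 211.3] xyz [0.5, -14.2, -0.5] ang [0.014, -0.003, 0.013]
down world [623.7 104.  148.2] xyz [0.3, -15.3, 76.5] ang [0.014, -0.003, 0.013]
```

```bash
python3 -m creep '[{"jaw":-1,"xyz":[0.5,-14,-0.5],"angular":[0.01,0,0.01]},{"jaw":-1,"xyz":[0.5,-14,-0.5],"angular":[0.01,0,0.01]},{"jaw":-1,"xyz":[0.5,-14,-0.5],"angular":[0.01,0,0.01]}]'
python3 - <<'E'
from fit import *
s=ctrl.read_state(); print(s['clock'],s['eef_pos'],s['qpos'].round(2))
show(('hover',fp(64,-50,110),RF),('down',fp(64,-50,33),RF))
E
```

```text
clock: 3.58
eef_pos: [580.5, 93.8, 211.9]
tool_rot: [3.141, 0.608, -2.819]
force: [0.6, 0.0, -0.1]
width: 0.1
gripper_force: 0.0
3.575 [580.45423385  93.76089224 211.90818503] [ 0.21  0.51 -0.5   2.26  2.47  0.23 -0.71]
hover world [581.7  90.4 211.3] xyz [0.2, -3.5, 0.6] ang [0.007, -0.003, 0.009]
down world [623.7 104.  148.2] xyz [0.0, -4.1, 77.6] ang [0.007, -0.003, 0.009]
```

```bash
python3 -m creep '[{"jaw":-1,"xyz":[0,-4,30],"angular":[0,0,0]},{"jaw":-1,"xyz":[0,-4,60],"angular":[0,0,0]},{"jaw":-1,"xyz":[0,-4,78],"angular":[0,0,0]},{"jaw":-1,"xyz":[0,-4,78],"angular":[0,0,0]}]'
python3 - <<'E'
from fit import *
im,d,m=snap('wrist','w2.png')
s=ctrl.read_state(); print(s['clock'],s['eef_pos'],s['qpos'].round(2))
print(((s['eef_pos']-C)@np.c_[XF,YF,NF]).round(1))
a=0
for a in np.radians([20,40,60,80,90]):  # finger centre arc: blade angle a; push side 8+11 behind axis
    r=95;off=19 if a<.1 else 15+11*0+8
    p=np.array([40,55])+r*np.array([-np.sin(a),-np.cos(a)])+off*np.array([np.cos(a),-np.sin(a)])
    show((f'{np.degrees(a):.0f}',fp(*p,33),RF))
E
```

```text
clock: 4.08
eef_pos: [624.2, 103.4, 146.6]
tool_rot: [3.139, 0.607, -2.821]
force: [0.7, 0.3, 0.1]
width: 0.1
gripper_force: 0.0
4.125 [624.09350616 103.08165026 147.38706318] [ 0.2   0.69 -0.52  2.19  2.52  0.36 -0.71]
[ 63.5 -51.   32.3]
20 world [594.1 102.7 128.2] xyz [34.4, 9.1, -0.5] ang [0.007, -0.003, 0.007]
40 world [565.8 103.6 109.6] xyz [66.9, 18.9, -0.4] ang [0.007, -0.003, 0.007]
60 world [538.3 115.9  93.9] xyz [94.0, 39.2, -0.1] ang [0.007, -0.003, 0.007]
80 world [515.  138.1  83.1] xyz [112.6, 67.6, 0.1] ang [0.007, -0.003, 0.007]
90 world [505.8 152.1  80. ] xyz [118.0, 83.8, 0.2] ang [0.007, -0.003, 0.007]
```

View pics/w2.png

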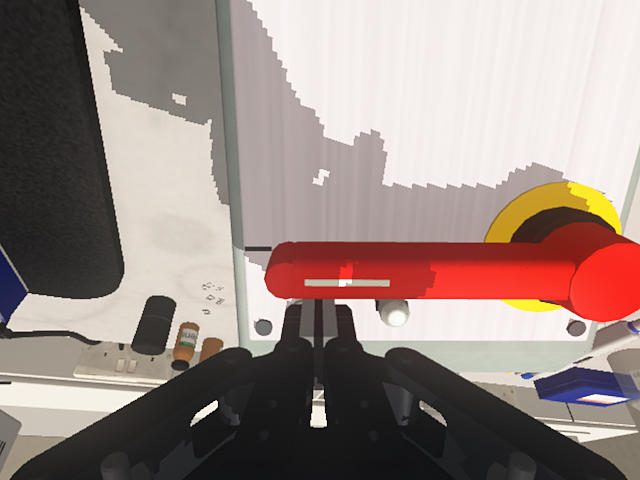

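```bash
python3 -m creep '[{"jaw":-1,"xyz":[12,3,0],"angular":[0,0,0]},{"jaw":-1,"xyz":[24,6,0],"angular":[0,0.03,0]},{"jaw":-1,"xyz":[36,9,0],"angular":[0,0.06,0]},{"jaw":-1,"xyz":[48,12,0],"angular":[0,0.1,0]},{"jaw":-1,"xyz":[60,16,0],"angular":[0,0.14,0]},{"jaw":-1,"xyz":[72,22,0],"angular":[0,0.18,0]},{"jaw":-1,"xyz":[83,30,0],"angular":[0,0.22,0]},{"jaw":-1,"xyz":[94,39,0],"angular":[0,0.25,0]},{"jaw":-1,"xyz":[104,52,0],"angular":[0,0.25,0]},{"jaw":-1,"xyz":[112,67,0],"angular":[0,0.25,0]},{"jaw":-1,"xyz":[116,80,0],"angular":[0,0.25,0]},{"jaw":-1,"xyz":[116,80,0],"angular":[0,0.25,0]}]'
python3 - <<'E'
from fit import *
im,d,m=snap('wrist','w3.png')
s=ctrl.read_state(); print(s['clock'],s['eef_pos'],s['qpos'].round(2),s['force'])
print(((s['eef_pos']-C)@np.c_[XF,YF,NF]).round(1))
E
```

```text
clock: 5.62
eef_pos: [508.3, 149.2, 81.4]
tool_rot: [3.14, 0.357, -2.82]
force: [0.9, 0.3, -0.1]
width: 0.2
gripper_force: 0.0
5.675 [509.12324215 148.19762816  81.54731765] [ 0.    0.73 -0.5   2.29  2.09  0.38 -0.49] [-0.1678303  -0.52997369  1.47707864]
[-52.5  27.3  33.1]
```

View pics/w3.png

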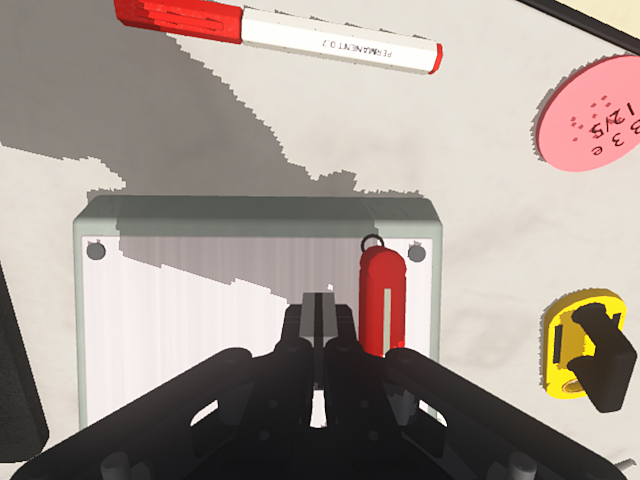

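```bash
cat >> fit.py <<'E'
B=np.radians(39.1); xb=np.array([np.cos(B),np.sin(B),0]); yb=np.array([-np.sin(B),np.cos(B),0]); BOW=np.array([546.0,368.5,35])
RY=R.from_rotvec([0,.25,0]); RP=R.from_matrix(np.c_[-xb,yb,[0,0,-1]])*RY; RS=RF*RY
E
python3 - <<'E'
from fit import *
s=ctrl.read_state(); Rn=R.from_euler('xyz',s['tool_rot'])
show(('up',s['eef_pos']+[-15,-5,110],Rn),('over',BOW+[0,0,90],RP),('grasp',BOW,RP))
E
```

```text
up world [494.1 143.2 191.5] xyz [-23.8, 0.0, -108.6] ang [0.0, 0.0, 0.0]
over world [546.  368.5 125. ] xyz [-113.0, 197.5, -4.0] ang [-0.019, 0.602, -0.367]
grasp world [546.  368.5  35. ] xyz [-81.5, 197.4, 80.3] ang [-0.019, 0.602, -0.367]
```

```bash
python3 -m creep '[{"jaw":-1,"xyz":[-12,0,-55],"angular":[0,0,0]},{"jaw":-1,"xyz":[-24,0,-108],"angular":[0,0,0]},{"jaw":-1,"xyz":[-50,60,-80],"angular":[0,0.1,-0.06]},{"jaw":0,"xyz":[-80,120,-55],"angular":[-0.01,0.27,-0.16]},{"jaw":0.2,"xyz":[-113,180,-20],"angular":[-0.02,0.44,-0.27]},{"jaw":0.2,"xyz":[-113,197.5,-4],"angular":[-0.019,0.602,-0.367]},{"jaw":0.2,"xyz":[-113,197.5,-4],"angular":[-0.019,0.602,-0.367]},{"jaw":0.2,"xyz":[-113,197.5,-4],"angular":[-0.019,0.602,-0.367]},{"jaw":0.2,"xyz":[-113,197.5,-4],"angular":[-0.019,0.602,-0.367]}]'
python3 - <<'E'
from fit import *
im,d,m=snap('wrist','w4.png'); s=ctrl.read_state(); print(s['clock'],s['qpos'].round(2))
P,u,v=pts(d,m); k=(np.linalg.norm(P[:,:2]-BOW[:2],axis=1)<60)&(P[:,2]>30)&(P[:,2]<50); print(k.sum(),cv2.minAreaRect(P[k][:,:2].astype(np.float32)) if k.sum() else 0, np.median(P[k][:,2]))
fitbar('wrist',im,d,m,(560,380))
im,d,m=snap('top');fitbar('top',im,d,m,(560,380))
show(('over',BOW+[0,0,90],RP),('grasp',BOW,RP))
E
```

```text
clock: 6.8
eef_pos: [546.2, 368.9, 123.0]
tool_rot: [3.141, -0.251, -2.46]
force: [-0.1, -0.1, -0.1]
width: 51.5
gripper_force: 0.0
6.85 [-0.29  1.01 -0.75  1.32  0.6   1.31  1.16]
3007 ((542.2193603515625, 368.23675537109375), (75.36837768554688, 15.493265151977539), 39.0311164855957) 45.33538196687408
wrist bar rect [559.7 381.6] [137.7  49.3] 38.7
top bar rect [544.  366.6] [90.5 50.1] 39.0
over world [546.  368.5 125. ] xyz [-0.7, 1.9, -0.1] ang [-0.002, 0.0, -0.002]
grasp world [546.  368.5  35. ] xyz [-23.0, 2.1, 87.1] ang [-0.002, 0.0, -0.002]
```

View pics/w4.png

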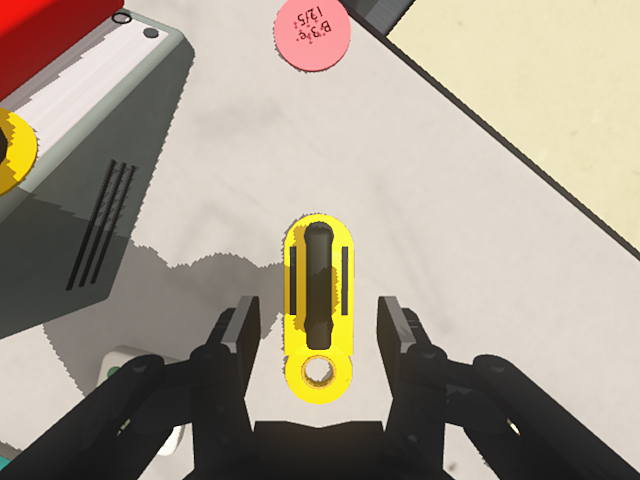

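```bash
python3 -m creep '[{"jaw":0.2,"xyz":[-10,2,40],"angular":[0,0,0]},{"jaw":0.2,"xyz":[-20,2,75],"angular":[0,0,0]},{"jaw":0.2,"xyz":[-22,2,87],"angular":[0,0,0]},{"jaw":0.2,"xyz":[-22,2,87],"angular":[0,0,0]},{"jaw":0.2,"xyz":[-22,2,87],"angular":[0,0,0]},{"jaw":-1,"xyz":[-22,2,87],"angular":[0,0,0]},{"jaw":-1,"xyz":[-22,2,87],"angular":[0,0,0]},{"jaw":-1,"xyz":[-22,2,87],"angular":[0,0,0]},{"jaw":-1,"xyz":[-22,2,87],"angular":[0,0,0]},{"jaw":-1,"xyz":[-22,2,87],"angular":[0,0,0]},{"jaw":-1,"xyz":[-22,2,87],"angular":[0,0,0]}]'
python3 - <<'E'
from fit import *
im,d,m=snap('wrist','w5.png'); s=ctrl.read_state(); print(s['clock'],s['qpos'].round(2))
T=np.array(m['T']); R0=R.from_euler('xyz',s['tool_rot'])
print('cam in tool',R0.inv().apply(T[:3,3]-s['eef_pos']).round(1)); print((R0.as_matrix().T@T[:3,:3]).round(3))
E
```

```text
clock: 8.28
eef_pos: [545.2, 369.6, 36.1]
tool_rot: [-3.141, -0.249, -2.46]
force: [0.1, -0.6, 5.3]
width: 15.1
gripper_force: 59.2
8.325 [-0.31  1.11 -0.71  1.35  0.66  1.19  1.13]
cam in tool [  79.9    1.3 -123.1]
[[ 0.    -0.952 -0.307]
 [ 1.     0.    -0.001]
 [ 0.001 -0.307  0.952]]
```

View pics/w5.png

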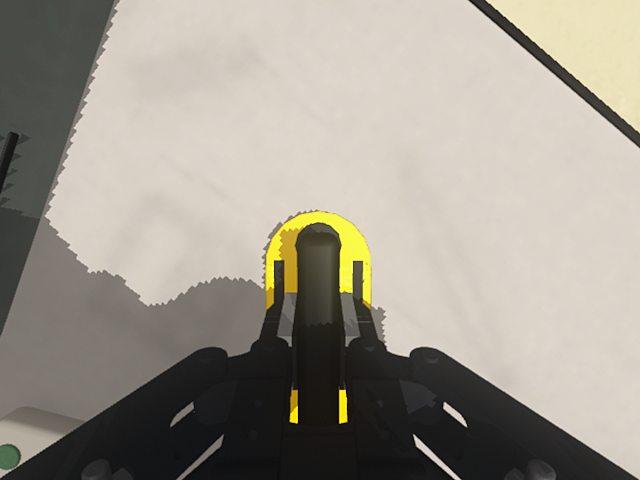

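```bash
python3 - <<'E'
from fit import *
s=ctrl.read_state(); R0=R.from_euler('xyz',s['tool_rot'])
show(('up',s['eef_pos']+[0,0,150],R0),('mid',fp(-10,60,120),R0),('hov',fp(-10,-20,85),RS))
E
```

```text
up world [545.2 369.6 186. ] xyz [37.0, -0.1, -145.4] ang [0.0, 0.0, 0.0]
mid world [484.8 174.7 177.1] xyz [199.3, -113.3, -94.7] ang [0.0, 0.0, 0.0]
hov world [528.5 104.8 148.4] xyz [202.1, -195.2, -64.4] ang [0.02, -0.603, 0.374]
```

```bash
python3 -m creep '[{"jaw":-1,"xyz":[5,0,-20],"angular":[0,0,0]},{"jaw":-1,"xyz":[18,0,-70],"angular":[0,0,0]},{"jaw":-1,"xyz":[35,0,-125],"angular":[0,0,0]},{"jaw":-1,"xyz":[45,-10,-165],"angular":[0,-0.1,0.06]},{"jaw":-1,"xyz":[90,-30,-160],"angular":[0,-0.25,0.16]},{"jaw":-1,"xyz":[130,-70,-150],"angular":[0.01,-0.4,0.25]},{"jaw":-1,"xyz":[170,-110,-140],"angular":[0.01,-0.5,0.32]},{"jaw":-1,"xyz":[190,-150,-120],"angular":[0.02,-0.6,0.374]},{"jaw":-1,"xyz":[200,-190,-90],"angular":[0.02,-0.603,0.374]},{"jaw":-1,"xyz":[202,-195,-64],"angular":[0.02,-0.603,0.374]},{"jaw":-1,"xyz":[202,-195,-64],"angular":[0.02,-0.603,0.374]},{"jaw":-1,"xyz":[202,-195,-64],"angular":[0.02,-0.603,0.374]}]'
python3 - <<'E'
from fit import *
im,d,m=snap('scene','s6.png'); im2,d2,m2=snap('top','t6.png'); s=ctrl.read_state(); print(s['clock'],s['qpos'].round(2),s['width'])
show(('hov',fp(-10,-20,85),RS))
a=im[200:350,270:470];b=im2[170:290,320:480]
cv2.imwrite('pics/c6.png',np.vstack([cv2.resize(a,(400,300),interpolation=2),cv2.resize(b,(400,300),interpolation=2)])[:,:,::-1])
E
```

```text
clock: 9.82
eef_pos: [527.9, 104.5, 147.4]
tool_rot: [-3.142, 0.36, -2.829]
force: [-0.4, -0.2, -1.2]
width: 14.9
gripper_force: 59.3
9.925 [ 0.12  0.58 -0.49  2.23  1.52  0.24  0.15] 14.924685171980272
hov world [528.5 104.8 148.4] xyz [-0.2, -0.3, -0.4] ang [0.0, -0.0, 0.001]
```

View pics/c6.png

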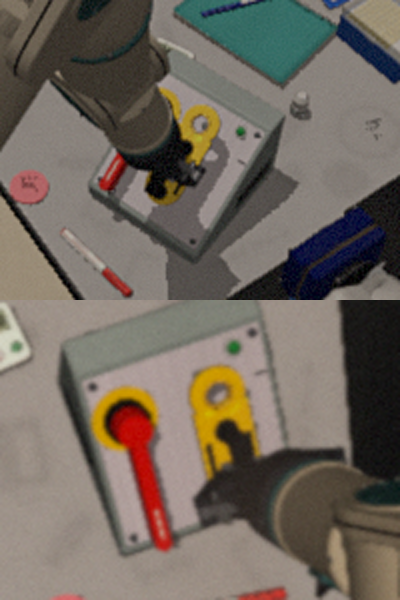

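```bash
python3 - <<'E'
from fit import *
def pj(m,P):
    T=np.array(m['T']); q=(np.atleast_2d(P)-T[:3,3])@T[:3,:3]; return np.c_[q[:,0]/q[:,2]*m['fx']+m['cx'],q[:,1]/q[:,2]*m['fy']+m['cy']]
t=np.linspace(0,2*np.pi,60); rows=[]
s=ctrl.read_state(); D=s['eef_pos']-fp(-10,-20,85)
for cam in ['scene','top']:
    m=viewer.camera_model(cam); p=[]
    stud=[np.array([fp(57+6*np.cos(a),-20+6*np.sin(a),z) for a in t]) for z in (0,26)]
    eye=[np.array([fp(57+r*np.cos(a),-20+r*np.sin(a),58) for a in t])+D for r in (10,25)]
    im6=cv2.imread(f'pics/{cam[0]}6.png'); h=cv2.cvtColor(im6,cv2.COLOR_BGR2HSV)
    for im,cs in ((cv2.imread(f'pics/{cam}1.png'),stud),(im6,eye)):
        c=pj(m,np.vstack(cs)).mean(0).astype(int); x0,y0=c[0]-25,c[1]-25
        k=cv2.resize(im[y0:y0+50,x0:x0+50],(400,400),interpolation=0)
        for q in cs: cv2.polylines(k,[((pj(m,q)-[x0,y0]+.5)*8).astype(np.int32)],True,(255,0,255),1)
        p.append(k)
    rows.append(np.hstack(p))
    # hole centroid on plate plane
    n=NF; c0=NF@(eye[0].mean(0)); Y=((h[...,0]>18)&(h[...,0]<36)&(h[...,1]>120)).astype(np.uint8)
    e=pj(m,eye[0].mean(0))[0]; Wm=np.zeros_like(Y); cv2.circle(Wm,tuple(int(round(i)) for i in e),13,1,-1)
    cs,hi=cv2.findContours(Y*Wm if 0 else Y,cv2.RETR_CCOMP,cv2.CHAIN_APPROX_NONE)
    for i,cc in enumerate(cs):
        if hi[0][i][3]>=0 and len(cc)>5 and np.linalg.norm(cc[:,0].mean(0)-e)<15:
            Q=rays(m,cc[:,0].astype(float),n,c0); (x,y),r=cv2.minEnclosingCircle(np.c_[(Q-C)@XF,(Q-C)@YF].astype(np.float32)); print(cam,'hole',round(x,1),round(y,1),round(r,1),'pred',((eye[0].mean(0)-C)@np.c_[XF,YF]).round(1))
cv2.imwrite('pics/q.png',cv2.resize(np.vstack(rows),(600,600)))
E
```

```text
scene hole 57.6 -21.3 13.1 pred [ 56.9 -19.7]
top hole 57.6 -18.7 12.0 pred [ 56.9 -19.7]
```

View pics/q.png

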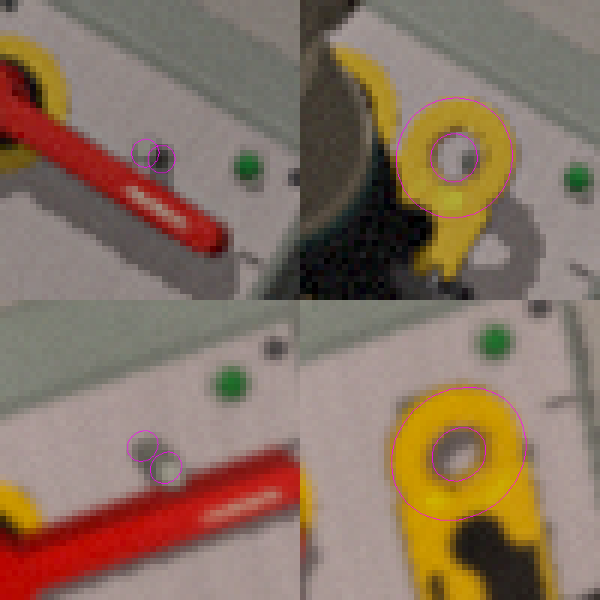

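```bash
python3 -m creep '[{"jaw":-1,"xyz":[-2.5,0,9.7],"angular":[0,0,0]},{"jaw":-1,"xyz":[-5,0,19.4],"angular":[0,0,0]},{"jaw":-1,"xyz":[-6.2,0,24.2],"angular":[0,0,0]},{"jaw":-1,"xyz":[-7.4,0,29],"angular":[0,0,0]},{"jaw":-1,"xyz":[-7.4,0,29],"angular":[0,0,0]}]'
python3 - <<'E'
from fit import *
s=ctrl.read_state(); print(s['clock'],s['qpos'].round(2),s['force']); print(((s['eef_pos']-C)@np.c_[XF,YF,NF]).round(1)); show(('seat',fp(-10,-20,35),RS))
E
```

```text
clock: 10.55
eef_pos: [544.4, 110.0, 122.7]
tool_rot: [3.141, 0.36, -2.829]
force: [-1.5, -0.3, -1.0]
width: 15.0
gripper_force: 59.3
10.55 [ 0.11  0.65 -0.5   2.21  1.67  0.27  0.02] [-1.50612857 -0.34443102 -0.95167674]
[-11.  -19.9  54.3]
seat world [555.7 113.6 107.4] xyz [-5.8, -0.1, 18.5] ang [0.0, -0.001, 0.0]
```

```bash
python3 -m creep '[{"jaw":-1,"xyz":[-2,0,7],"angular":[0,0,0]},{"jaw":-1,"xyz":[-3.7,0,13],"angular":[0,0,0]},{"jaw":-1,"xyz":[-4.5,0,16.5],"angular":[0,0,0]},{"jaw":-1,"xyz":[-4.8,0,18.5],"angular":[0,0,0]},{"jaw":-1,"xyz":[-4.8,0,18.5],"angular":[0,0,0]}]'
python3 - <<'E'
from fit import *
s=ctrl.read_state(); print(s['clock'],s['force'],s['torque']); print(((s['eef_pos']-C)@np.c_[XF,YF,NF]).round(1))
im,d,m=snap('top'); im2,d2,m2=snap('scene')
cv2.imwrite('pics/r.png',np.hstack([cv2.resize(im[180:260,370:450],(400,400),interpolation=2),cv2.resize(im2[220:300,330:410],(400,400),interpolation=2)])[:,:,::-1])
E
```

```text
clock: 11.18
eef_pos: [553.5, 112.8, 109.5]
tool_rot: [-3.14, 0.361, -2.828]
force: [-18.4, -8.3, 35.8]
width: 14.6
gripper_force: 65.4
11.175 [-18.39337396  -8.30596367  35.75548153] [-0.63620535  1.35809677 -0.05160174]
[-10.8 -20.1  38.1]
```

View pics/r.png

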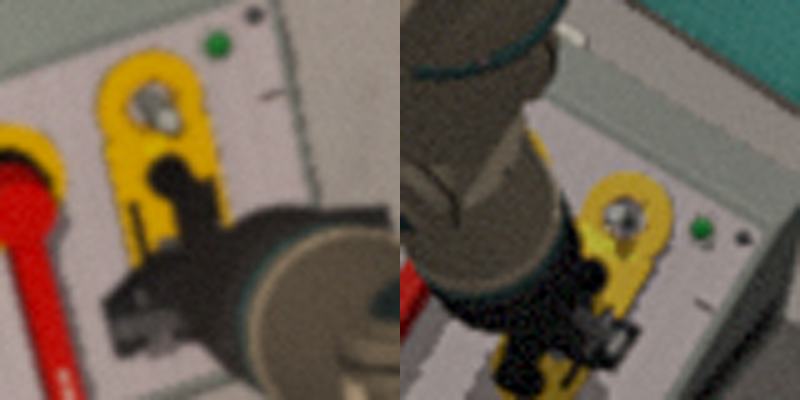

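```bash
python3 -m creep '[{"jaw":-1,"xyz":[0.5,0,-2],"angular":[0,0,0]},{"jaw":-1,"xyz":[0.5,0,-2],"angular":[0,0,0]},{"jaw":-0.5,"xyz":[0.5,0,-2],"angular":[0,0,0]},{"jaw":-0.2,"xyz":[0.5,0,-2],"angular":[0,0,0]},{"jaw":-0.1,"xyz":[0.5,0,-2],"angular":[0,0,0]},{"jaw":-0.1,"xyz":[0.5,0,-2],"angular":[0,0,0]},{"jaw":-0.1,"xyz":[2,0,-10],"angular":[0,0,0]},{"jaw":-0.1,"xyz":[8,0,-30],"angular":[0,0,0]},{"jaw":-0.1,"xyz":[16,0,-60],"angular":[0,0,0]},{"jaw":-0.1,"xyz":[26,0,-100],"angular":[0,0,0]},{"jaw":-0.1,"xyz":[40,0,-150],"angular":[0,0,0]},{"jaw":-0.1,"xyz":[40,0,-150],"angular":[0,0,0]}]'
python3 - <<'E'
from fit import *
s=ctrl.read_state(); print(s['clock'],s['force'],s['width'])
im2,d2,m2=snap('scene'); im,d,m=snap('wrist'); im3,d3,m3=snap('top')
cv2.imwrite('pics/z.png',np.hstack([cv2.resize(im,(480,360)),cv2.resize(im3[170:290,330:450],(300,360))])[:,:,::-1])
# flatness: plate surface in face frame
for i,dd,mm in ((im,d,m),(im2,d2,m2),(im3,d3,m3)):
    h=cv2.cvtColor(i,cv2.COLOR_RGB2HSV); mk=(h[...,0]>18)&(h[...,0]<36)&(h[...,1]>130)
    P,u,v=pts(dd,mm,mk); L=(P-C)@np.c_[XF,YF,NF]; k=(L[:,0]>-75)&(L[:,0]<95)&(L[:,1]>-55)&(L[:,1]<15)&(abs(L[:,2])<40); L=L[k]
    A=np.c_[L[:,:2],np.ones(len(L))]; print(k.sum(),np.linalg.lstsq(A,L[:,2],rcond=None)[0].round(3),np.round(cv2.minAreaRect(L[:,:2].astype(np.float32))[0],1),cv2.minAreaRect(L[:,:2].astype(np.float32))[1:])
    P,_,_=pts(dd,mm); L=(P-C)@np.c_[XF,YF,NF]; k=(abs(L[:,2])<6)&(L[:,1]<-50)&(L[:,1]>-85)&(L[:,0]>-85)&(L[:,0]<50); L=L[k]; print('  face',k.sum(),np.linalg.lstsq(np.c_[L[:,:2],np.ones(len(L))],L[:,2],rcond=None)[0].round(3) if k.sum()>20 else 0)
E
```

```text
clock: 12.78
eef_pos: [468.3, 84.3, 235.8]
tool_rot: [-3.14, 0.363, -2.831]
force: [0.7, 0.6, -0.1]
width: 37.7
gripper_force: 0.0
12.775 [ 0.68380877  0.57712673 -0.11877387] 37.72200127662119
4492 [-0.0000e+00  8.0000e-03  1.1056e+01] [  4.7 -20.3] ((140.3046875, 49.41623306274414), 0.25824031233787537)
  face 4478 [-1.000e-03  2.000e-03  3.139e+00]
577 [-6.000e-03  4.000e-03  1.038e+01] [  8.6 -19.3] ((51.72382354736328, 135.6956787109375), 89.74900817871094)
  face 658 [-0.002  0.011  1.723]
782 [-7.000e-03  2.600e-02  9.423e+00] [  7.6 -20.8] ((52.73503112792969, 136.95059204101562), 89.81184387207031)
  face 772 [0.002 0.003 0.333]
```

View pics/z.png

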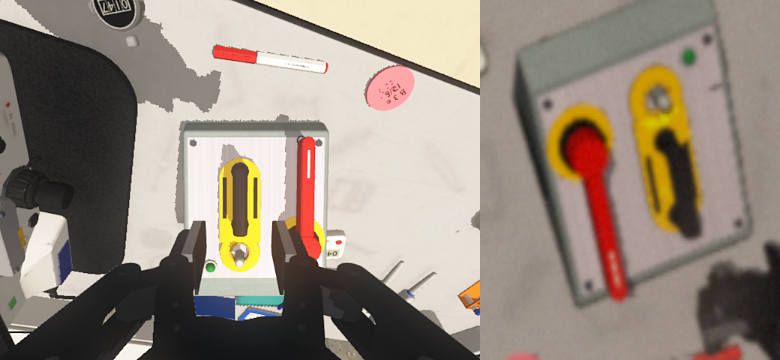

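```bash
python3 - <<'E'
from fit import *
im,d,m=snap('wrist'); red=(im[...,0]>140)&(im[...,1]<60)&(im[...,2]<60)
P,u,v=pts(d,m,red); L=(P-C)@np.c_[XF,YF,NF]; k=(L[:,0]<15)&(L[:,0]>-100)&(L[:,1]>20)&(L[:,2]>33)&(L[:,2]<45); r=cv2.minAreaRect(L[k][:,:2].astype(np.float32)); print(r)
a=min(r[2]%90,90-r[2]%90)
if a<2.5: print('hand in', ctrl.finish_job())
E
```

```text
((-36.311092376708984, 54.18368148803711), (102.35617065429688, 14.648921966552734), 0.06524236500263214)
the job is handed in; nothing more can be done
hand in None
```

The isolator handle is at its off stop, and the lock-out bar hangs by its eye on the stud, flat against the face and released; the other things on the bench look undisturbed, and I handed the job in at about 13 s on the clock.

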